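# Lock the cover of a microscope lamp unit

### The arm

A 7-joint arm with a two-finger parallel gripper is mounted at the origin on the work surface. World frame = base frame: x ahead of the robot, y to its left, z up, the work surface at z = 0. Lengths are in m, angles in rad, forces in N, time in s.
With the tool pointing down it reaches from about 0.4 to 0.875 m from the base axis. Payload 19.3 kg.
Tool frame: the origin (TCP) lies midway between the tips of the shut fingers; the grasp point (between the pads) lies 19 mm behind it; z points along the fingers, y is the direction in which the jaws open and shut (so a half turn about z gives the same grasp; the last joint's range is limited). The gripper opens to 85 mm and grips with 20 to 120 N. Pads are 22 mm wide; open, the fingers measure 114 mm over their backs; the gripper's body (76 mm by 85 mm) begins 54 mm behind the grasp point. The pads swing forward as they close: fully open they stand 13 mm farther back than shut.
Start: joints at [-1.248, 0.521, -0.036, 1.599, 0.021, 1.021, -0.113], TCP at [0.239, 0.577, 0.231] pointing down, gripper open.
Joint ranges: [-2.91, 2.91], [-0.3, 2.13], [-1.5, 1.42], [0.17, 2.43], [-1.26, 4.41], [0.16, 1.93], [-2.52, 2.52]. Speed limits (rad/s): [1.89, 1.89, 2.39, 2.39, 3.01, 3.01, 3.01].

### API

Orientations are given as [roll, pitch, yaw] about the fixed x, y, z axes, in that order (R = Rz(yaw) Ry(pitch) Rx(roll)).
In Python, from workcell import telemetry, cams, workorder gives the robot as it stands. The module is installed in compiled form; this text tells all that it offers.
- The arm moves only by the tool apply_moves, never from a script. Its argument "steps" is a list of rows, each a list of 4 numbers: the shift along the tool's x, y, z in cm, then the turn about the tool's z in rad. A call has exactly 10 rows; each row is the pose to reach, as a shift and turn from the pose commanded when the call began, along the tool's axes at that moment; what a row does not reach only later rows make up. A row lasts 1/12 s, in which the tool goes at most 41.7 mm and 7.16 degrees, less where a joint would pass 70% of its speed; a pose out of reach is approached as far as the arm can. A call with a gripper value outside its range is refused whole. "claw" is the closure, from 0 (fully open) to 1 (shut), set as the call begins (left out, the last holds). The fingers move at their own pace and stop on an object; "force" is the grip in N (left out, the last holds). Time passes only in rows, so rows that repeat a pose let the fingers close, or fill a call up. It gives the time, the measured TCP pose, the force and the opening at its end, in the units of the state.
- telemetry.observe(): the state, without advancing time (a new reading comes with each control period).
- cams.grab_frame(name): name is "scene" or "top"; returns a dict with "color" (400x640x3 uint8, red, green, blue), "mtx" (3x3 intrinsics, pixels), "eye" and "orientation" of the camera in the world. Camera axes: x right, y down, z forward; pixel columns grow to the right and rows downward; lengths in m; the calibration is good to about 2 mm. A picture is of the moment at which its call begins. There is no depth.
- workorder.job_done(): hands the job in, once; it reports no verdict.
Trained networks look in the newest picture that a camera, given by its name, has taken for a name from the list of things; names that differ only in an ending like _2 or _b are one class to them, and where a whole thing is asked for, a point or a joint stands for the part that bears it (a point fixed in the world has none). Each returns a list of dicts, best first, with "score" (0 to 1); they miss things now and then, are a little off and sometimes report something else, mostly with a low value. They report only what shows in the picture. A call takes as long as a camera call. They do not tell look-alikes from the thing itself.
- cams.find_in(camera, name): "box" ([left, top, width, height] in pixels, round what is visible of it).
- cams.pinpoint(camera, name): "uv" ([column, row] in pixels: a listed point, or the origin of a listed thing).
The state is a dict: "clock": time; "qpos": joint angles; "qd": joint speeds; "joint_efforts": joint torques, N m; "position": TCP position; "tool_rot": TCP orientation; "force": force on the tool from outside, world axes, zero at the start; "moment": the same for the moment, N m; "grip_width": finger opening in m.
Only numpy, scipy, OpenCV 4.12 (cv2) and the standard library are available. Lean on these libraries where they do the work, as an engineer would, in place of code of your own. Each camera call takes 0.05 s, during which the arm holds its last target. There are 200 camera calls.

### The job

The lamp has been changed: lock the sloping cover of the lamp power unit by turning both of its slotted captive screws clockwise until they are fully home, using the flat-bladed driver (the one with the oblong handle) from the stand; keep the gripper itself off the unit and its screws. Then put the driver back upright in its empty pocket of the stand, down to its flange, and leave everything else where it is.

Things in the scene. Friction and masses are not known exactly. Their poses are not given: they have to be found in the camera images.
- driver: flat-bladed driver, 120 g: black oblong handle 36 (x) by 24 mm (y), 55 to 110 mm above the tip; round flange 42 mm across at 50 to 55 mm; steel shank 15 mm; blade 20 mm wide (x), 4.5 thick (y), 12 long, nose 3 thick. Origin at the blade's tip, z along the shank to the handle. Starts upright in either pocket of the stand, hanging by its flange, tip 10 mm above the bench.
- pin_driver: bystander: the other driver in the stand, same size, but with a slim round handle 21 mm across and a round pin for a tip. Origin at its tip.
- stand: white plastic block 70 x 180 x 60 mm, fixed, with two square through pockets 26 mm wide with chamfered mouths, at y = +50 and -50 mm. Origin under its centre on the bench; x across, y along the block.
- unit: white lamp power unit, fixed: housing 190 x 240 x 50 mm tilted 28 degrees so that its black cover faces up and to the robot, on a black foot; top edge about 150 mm high. Origin under its centre on the bench; x points away from the robot, up the slope; y to the left. The two screws stand 150 mm apart along y on the cover, about 110 mm above the bench.
- slot_left (a point): Left captive screw on the cover (seen from the robot): round steel head 34 mm across, two raised cheeks 9 mm high with an open straight slot between, 8 mm wide, 31 mm long. Origin on the screw's axis at the slot's floor (mouth 9 mm further out); x along the slot, z square out of the cover, 28 degrees from vertical, leaning to the robot. Turns with the screw.
- slot_right (a point): Right captive screw on the cover (seen from the robot): round steel head 34 mm across, two raised cheeks 9 mm high with an open straight slot between, 8 mm wide, 31 mm long. Origin on the screw's axis at the slot's floor (mouth 9 mm further out); x along the slot, z square out of the cover, 28 degrees from vertical, leaning to the robot. Turns with the screw.
- screw_left (a joint): Left screw: rotation, rad: grows clockwise seen from outside; -1.4 = open, 0 = stop, fully home, where the slot points straight up the slope (along the unit's x). At -1 the slot lies 1 rad anticlockwise from there. Starts at -1.3 to -0.95; turns with 0.07 N m, stays where left.
- screw_right (a joint): Right screw: rotation, rad: grows clockwise seen from outside; -1.4 = open, 0 = stop, fully home, where the slot points straight up the slope (along the unit's x). At -1 the slot lies 1 rad anticlockwise from there. Starts at -1.3 to -0.95; turns with 0.07 N m, stays where left.
- dish: bystander: closed glass dish 60 mm across, 14 mm high, in front of the unit. Origin under its centre.
- objective: bystander: steel microscope objective standing upright, 32 mm across, 50 mm high. Origin under its centre.
- slide_box: bystander: grey plastic slide box 90 x 110 x 32 mm. Origin under its centre.
- jar: bystander: amber glass jar 52 mm across, 65 mm high. Origin under its centre.
- wash_bottle: bystander: white plastic bottle 68 mm across, 170 mm high. Origin under its centre.
There are look-alikes about, which are no part of the job. Leave any black look-alike of the stand alone.

How it is judged:
By the outcome, as a careful person would: the job done as asked, in the order asked, and still so for the second after the job is handed in, with the robot touching nothing.
It also fails if it takes over 61 s, if anything falls off the work surface, if the arm or the gripper's body presses on something with over 40 N, if the wrist force passes 120 N, or if a joint passes its speed limit or range.

## Working session

There is one attempt and no reset: what is moved stays moved. The work goes in short steps, Python scripts to look and compute and a tool call to move; the robot and the scene stay as the last step left them, time stands still between calls to the robot, and variables do not carry over. Pictures are saved under pics/ and viewed, about 8 in all and at most 12, crops included, and the job is handed in when it is done.

Besides the shell and the picture viewer there is one more tool, called after "Request:" in YAML: its name, and indented under it one key for each argument. apply_moves: Moves the arm, as the interface text tells. Its arguments: {"type":"object","properties":{"steps":{"type":"array"},"claw":{"type":"number"},"force":{"type":"number"}},"required":["steps"]}

```bash
mkdir -p pics
cat > h.py <<'E'
import numpy as np, cv2
from workcell import telemetry, cams, workorder
from scipy.spatial.transform import Rotation as R
def cam(n):
    f=cams.grab_frame(n); return f
def Rc(f):
    o=np.array(f["orientation"],float)
    if o.shape==(3,3): return o
    if o.size==4: return R.from_quat(o).as_matrix()
    return R.from_euler('xyz',o).as_matrix()
def ray(f,uv):
    d=np.linalg.inv(np.array(f["mtx"]))@np.array([uv[0],uv[1],1.]); return np.array(f["eye"]),Rc(f)@d
def atz(f,uv,z):
    e,d=ray(f,uv); return e+d*(z-e[2])/d[2]
def proj(f,p):
    c=np.array(f["mtx"])@(Rc(f).T@(np.array(p)-np.array(f["eye"]))); return c[:2]/c[2]
def tri(fs,uvs):
    A=np.zeros((3,3));b=np.zeros(3)
    for f,u in zip(fs,uvs):
        e,d=ray(f,u);d=d/np.linalg.norm(d);P=np.eye(3)-np.outer(d,d);A+=P;b+=P@e
    return np.linalg.solve(A,b)
def save(f,n): cv2.imwrite("pics/"+n,f["color"][:,:,::-1])
E
python3 - <<'E'
from h import *
s=telemetry.observe(); print(s)
for n in("scene","top"):
    f=cam(n);save(f,n+"0.png");print(n,f["eye"],f["orientation"],f["mtx"])
    for t in["driver","pin_driver","stand","unit","slot_left","slot_right","dish","objective","slide_box","jar","wash_bottle"]:
        print(t,[(np.round(d["uv"],1).tolist(),round(d["score"],2)) for d in cams.pinpoint(n,t)][:4])
E
```

```text
{'clock': 0.0, 'qpos': array([-1.24821269,  0.52203431, -0.03629375,  1.60000014,  0.02121346,
        1.02108798, -0.1128323 ]), 'qd': array([-0.00010322, -0.00221288,  0.00012551,  0.000576  , -0.00034822,
        0.00103608,  0.00161743]), 'joint_efforts': array([ 4.26989072e-04, -9.27107978e+01,  1.98019713e+00, -3.69934380e+01,
        1.78370951e-02,  8.31448036e-03,  4.57472652e-06]), 'position': array([0.23915392, 0.57707363, 0.23071628]), 'tool_rot': array([-3.14045322e+00,  1.09454582e-04,  2.74874453e+00]), 'force': array([ 0.62432152,  0.56769827, -0.31723671]), 'moment': array([-0.00897327, -0.00544346, -0.03119838]), 'grip_width': 0.08530536585537715}
scene [1.12674279 0.01523641 0.94103424] [-2.52673659 -0.00500922  1.57752732] [[435.4557288    0.         324.81578642]
 [  0.         435.4557288  193.85226911]
 [  0.           0.           1.        ]]
driver [([204.2, 183.9], 0.82)]
pin_driver [([240.7, 193.7], 0.66), ([220.8, 192.5], 0.53)]
stand [([171.5, 259.8], 0.95), ([406.3, 141.8], 0.9), ([222.9, 193.3], 0.83), ([224.9, 139.5], 0.71)]
unit [([344.1, 207.3], 0.6
[... 287 characters left out ...]
[([475.7, 246.1], 0.61)]
top [0.31886963 0.04117746 1.13463012] [-2.97276066e+00  8.29103962e-04 -1.57478882e+00] [[379.33765005   0.         320.97698784]
 [  0.         379.33765005 196.12069475]
 [  0.           0.           1.        ]]
driver [([438.6, 216.8], 0.67)]
pin_driver [([406.4, 212.0], 0.51)]
stand [([443.7, 148.3], 0.83), ([429.7, 282.9], 0.77), ([253.4, 278.1], 0.74), ([418.9, 213.0], 0.7)]
unit [([310.8, 169.4], 0.53), ([201.9, 218.1], 0.3)]
slot_left [([257.0, 164.6], 0.56)]
slot_right [([309.2, 170.1], 0.65)]
dish [([309.2, 233.5], 0.89)]
objective [([398.7, 147.4], 0.58)]
slide_box [([203.2, 218.9], 0.91)]
jar [([389.1, 119.2], 0.67)]
wash_bottle [([211.1, 164.2], 0.87)]
```

View pics/scene0.png

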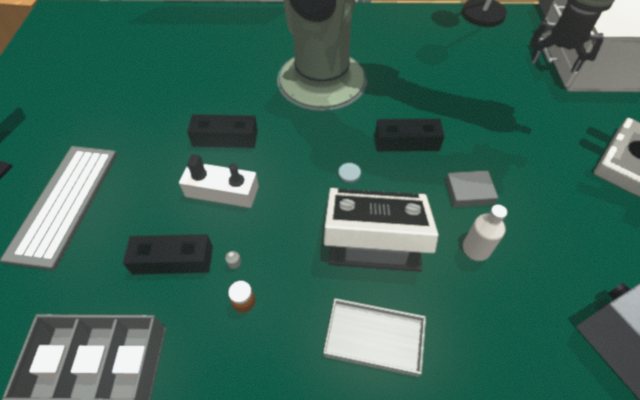

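View pics/top0.png

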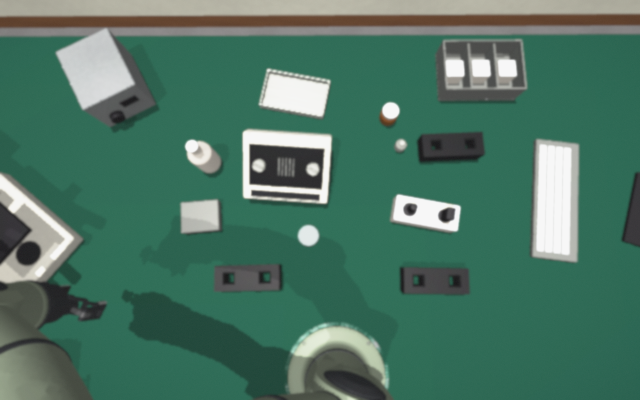

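The scene and top views show the white stand at top (426,213) with the thicker handle on the right, at (448,214). The unit's screws are at about (259,166) and (313,169). The stand is slightly rotated. I'll zoom in next.

Run:
```python
import cv2,numpy as np
t=cv2.imread('pics/top0.png');s=cv2.imread('pics/scene0.png')
def c(i,x,y,w,h,k): return cv2.resize(i[y:y+h,x:x+w],(400,300),interpolation=cv2.INTER_CUBIC)
a=c(t,385,180,80,60,5);b=c(s,175,145,88,66,5);d=c(t,240,135,96,72,4);e=c(s,320,180,120,90,4)
cv2.imwrite('pics/m1.png',np.vstack([np.hstack([a,b]),np.hstack([d,e])]))
```

```text
(no output)
```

View pics/m1.png

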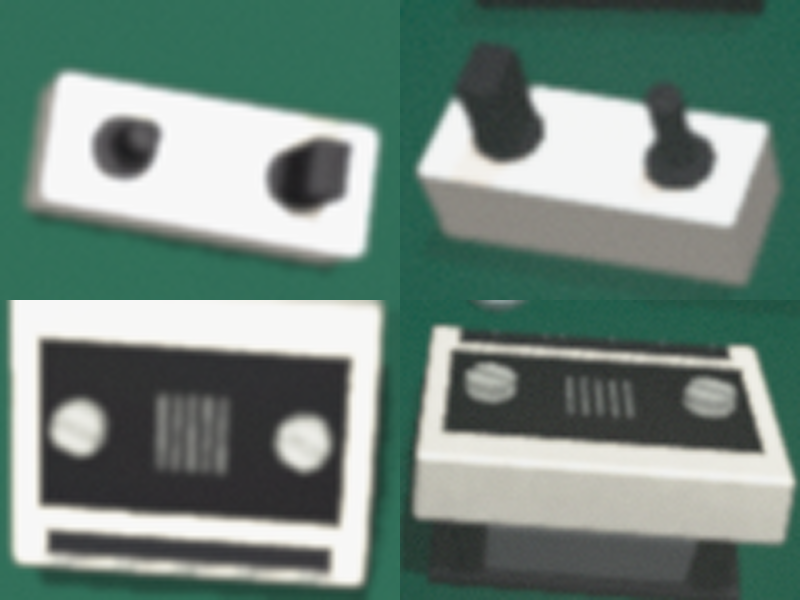

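The thick, oblong handle is in the stand's −y pocket, with its 36 mm side lying across the stand. The screw slots show as oblique lines. Next I'll measure poses.

```bash
cat > meas.py <<'E'
from h import *
def stand(f,box):
    x,y,w,h=box;g=f["color"][y:y+h,x:x+w].min(2)
    m=(g>205).astype(np.uint8);n,l,st,_=cv2.connectedComponentsWithStats(m);k=1+np.argmax(st[1:,4]);ys,xs=np.where(l==k)
    hull=cv2.convexHull(np.stack([xs,ys],1).astype(np.int32))[:,0]+np.array([x,y])
    P=np.array([atz(f,p,.06)[:2] for p in hull],np.float32)
    return cv2.minAreaRect(P*1000)
def heads(f,boxes):
    out=[]
    for x,y,w,h in boxes:
        g=cv2.resize(f["color"][y:y+h,x:x+w].min(2),None,fx=8,fy=8,interpolation=cv2.INTER_CUBIC)
        m=(g>110).astype(np.uint8);n,l,st,c=cv2.connectedComponentsWithStats(m);k=1+np.argmax(st[1:,4]);out.append(np.array([x,y])+(c[k]+.5)/8-.5);print("area",st[k,4]/64,st[k,:4]/8)
    return out
E
python3 - <<'E'
from meas import *
ft=cam("top");fs=cam("scene")
print(stand(ft,(385,185,80,55)));print(stand(fs,(175,150,90,60)))
ht=heads(ft,[(250,157,19,19),(304,160,18,19)]);hs=heads(fs,[(402,202,24,18),(338,195,20,18)])
print(ht,hs)
L=tri([ft,fs],[ht[0],hs[0]]);Rr=tri([ft,fs],[ht[1],hs[1]])
print(L,Rr,np.linalg.norm(L-Rr));
for p,i in((L,0),(Rr,1)): print(proj(ft,p)-ht[i],proj(fs,p)-hs[i])
d=L-Rr;yaw=np.arctan2(-d[0],d[1]);print("yaw",yaw)
t=np.radians(28);Rz=R.from_euler('z',yaw).as_matrix()
X=Rz@[np.cos(t),0,np.sin(t)];Y=Rz@[0,1,0]
rows=[]
for p in(L,Rr):
    r=[]
    for f in(ft,fs):
        N=300;h=.024
        im=f["color"].mean(2).astype(np.float32)
        aa,bb=np.meshgrid(np.linspace(h,-h,N),np.linspace(h,-h,N)) # col: +y left ; row: +x up
        pts=p+bb[...,None]*X+aa[...,None]*Y
        c=(pts-f["eye"])@Rc(f)@np.array(f["mtx"]).T
        uv=(c[...,:2]/c[...,2:]).astype(np.float32)
        w=cv2.remap(im,uv[...,0],uv[...,1],cv2.INTER_CUBIC)
        # slot search: mean along a line through centre minus flanking
        best=[]
        for th in np.linspace(-1.6,.3,96):
          for off in np.linspace(-.004,.004,9):
            s=np.linspace(-.012,.012,41)
            # slot dir anticlockwise by -th from x-up: dir = cos*X + sin(-th)*Y
            dx,dy=np.cos(th),-np.sin(th);nx,ny=-dy,dx
            def line(o): 
                u=(s*dx+o*nx);v=(s*dy+o*ny)
                return w[((h-u)/(2*h)*(N-1)).astype(int),((h-v)/(2*h)*(N-1)).astype(int)].mean()
            best.append((line(off)-.5*line(off+.008)-.5*line(off-.008),round(th,3),off))
        best.sort();print(best[:4])
        r.append(np.clip(w,0,255))
    rows.append(np.hstack(r))
cv2.imwrite("pics/rect.png",np.vstack(rows))
E
```

```text
((453.3141784667969, -258.61181640625), (184.17498779296875, 74.20442962646484), 79.23878479003906)
((456.25714111328125, -257.70037841796875), (179.8958282470703, 70.61048889160156), 79.27332305908203)
area 146.421875 [ 1.875  1.75  13.5   13.875]
area 147.65625 [ 2.     2.5   13.625 14.   ]
area 144.1875 [ 3.625  1.25  15.    11.75 ]
area 140.84375 [ 1.875  3.75  14.875 11.875]
[array([258.28486154, 165.16278279]), array([312.37443122, 168.75994709])] [array([412.65255202, 208.70477081]), array([346.83865376, 204.27511371])]
[0.58095809 0.21527787 0.11242644] [0.57011999 0.06548023 0.11217501] 0.15018941402085567
[-0.17330448 -0.0201721 ] [-0.21336286  0.00614808]
[-0.23229859 -0.01033075] [-0.28102019 -0.00684553]
yaw -0.0722257274985175
[(np.float32(-16.664955), np.float64(-1.2), np.float64(0.002)), (np.float32(-16.62558), np.float64(-1.18), np.float64(0.002)), (np.float32(-16.603203), np.float64(-1.22), np.float64(0.002)), (np.float32(-16.600967), np.float64(-1.24), np.float64(0.002))]
[(np.float32(-2.7219086), np.float64(-1.42), np.float64(-0.004)), (np.float32(-2.6931152), np.float64(-1.44), np.float64(-0.004)), (np.float32(-2.6342087), np.float64(-1.46), np.float64(-0.004)), (np.float32(-2.6337433), np.float64(-1.48), np.float64(-0.004))]
[(np.float32(-11.45047), np.float64(-1.16), np.float64(0.002)), (np.float32(-11.404076), np.float64(-1.18), np.float64(0.002)), (np.float32(-11.376274), np.float64(-1.2), np.float64(0.002)), (np.float32(-11.339058), np.float64(-1.14), np.float64(0.002))]
[(np.float32(-2.740181), np.float64(-1.6), np.float64(-0.004)), (np.float32(-2.7391434), np.float64(-1.58), np.float64(-0.004)), (np.float32(-2.6826782), np.float64(-1.56), np.float64(-0.004)), (np.float32(-2.6065826), np.float64(-1.54), np.float64(-0.004))][ WARN:0@6.190] global loadsave.cpp:1063 imwrite_ Unsupported depth image for selected encoder is fallbacked to CV_8U.
```

View pics/rect.png

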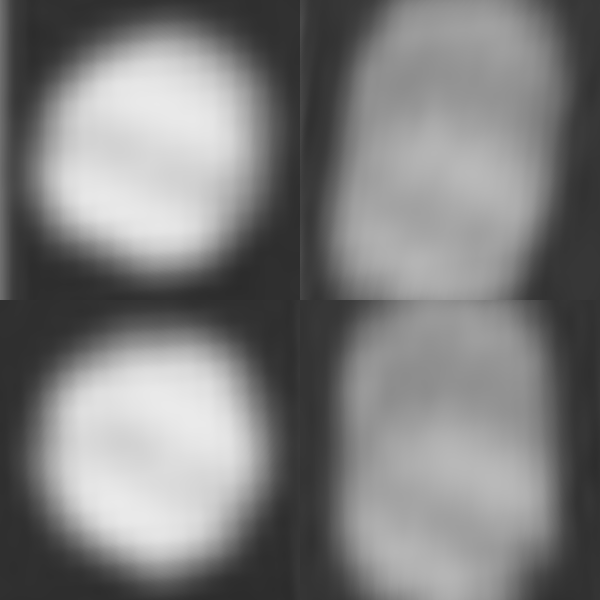

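Run:
```python
from h import *
ft=cam("top");fs=cam("scene")
a=cams.pinpoint("top","driver");b=cams.pinpoint("scene","driver");print(a,b)
print(atz(ft,a[0]["uv"],.01),atz(fs,b[0]["uv"],.01))
yaw=-.188;Rz=R.from_euler('z',yaw).as_matrix();c=np.array([.455,-.258,0])
def draw(f,im):
    im=f["color"][:,:,::-1].copy();im=cv2.resize(im,None,fx=5,fy=5,interpolation=cv2.INTER_CUBIC)
    def poly(P,col):
        q=np.array([(proj(f,p)+.5)*5 for p in P]).astype(np.int32);cv2.polylines(im,[q],True,col,1)
    poly([c+Rz@np.array([sx*.035,sy*.09,.06]) for sx,sy in((1,1),(1,-1),(-1,-1),(-1,1))],(0,0,255))
    o=c+Rz@np.array([0,-.05,0])
    for z in(.065,.12): poly([o+Rz@np.array([sx*.018,sy*.012,z]) for sx,sy in((1,1),(1,-1),(-1,-1),(-1,1))],(0,255,0))
    poly([o+[.021*np.cos(t),.021*np.sin(t),.065] for t in np.linspace(0,6.28,40)],(255,255,0))
    return im
i=draw(ft,0)[180*5:240*5,385*5:465*5];j=draw(fs,0)[145*5:205*5,175*5:255*5]
cv2.imwrite("pics/chk.png",np.hstack([i,j]))
```

```text
[{'uv': [439.6, 215.4], 'score': 0.68}] [{'uv': [204.5, 184.3], 'score': 0.55}, {'uv': [412.1, 207.4], 'score': 0.3}]
[ 0.45081096 -0.31202021  0.01      ] [ 0.44149097 -0.30405168  0.01      ]
```

View pics/chk.png

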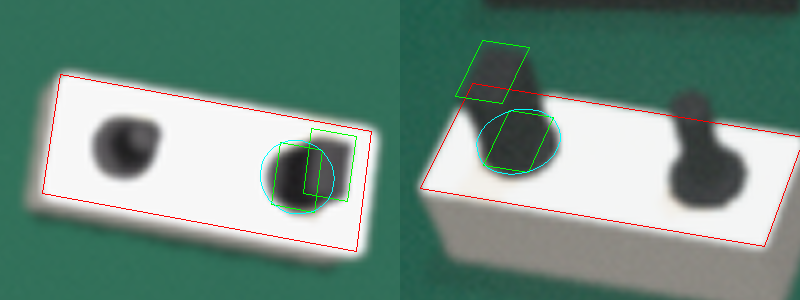

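Request:
apply_moves:
  steps:
    - [0,0,0,0.12]
    - [0,0,0,0.24]
    - [0,0,0,0.36]
    - [0,0,0,0.48]
    - [0,0,0,0.6]
    - [0,0,0,0.72]
    - [0,0,0,0.84]
    - [0,0,0,0.96]
    - [0,0,0,1.08]
    - [0,0,0,1.2]
  claw: 0

```text
clock: 2.33
position: [0.2392, 0.5774, 0.2313]
tool_rot: [-3.142, -0.0, 1.543]
force: [-0.1, 0.0, -0.2]
grip_width: 0.0853
```

The model outlines match the stand and driver well. Now I'll carry the arm over to the stand.

Request:
apply_moves:
  steps:
    - [-2.5,2,0,0.12]
    - [-5.5,4.5,0,0.24]
    - [-8.5,7,0,0.36]
    - [-11.5,9.5,0,0.48]
    - [-14.5,12,0,0.6]
    - [-17.5,14,0,0.72]
    - [-21,16,0,0.84]
    - [-24.5,18,0,0.96]
    - [-28,19,0,1.08]
    - [-31,20,0,1.2]

```text
clock: 3.17
position: [0.433, 0.2605, 0.2315]
tool_rot: [-3.142, -0.0, 0.341]
force: [1.2, 0.1, -0.2]
grip_width: 0.0855
```

Request:
apply_moves:
  steps:
    - [-1.1,3.5,0,0.06]
    - [-2.2,7,0,0.11]
    - [-3.4,10.5,0,0.17]
    - [-4.5,14,0,0.22]
    - [-5.7,17.5,0,0.28]
    - [-6.9,21,0,0.33]
    - [-8.1,24.5,0,0.39]
    - [-9.3,28,0,0.44]
    - [-10.5,31.5,0,0.5]
    - [-11.6,35,0,0.53]

```text
clock: 4.0
position: [0.4427, -0.1071, 0.2315]
tool_rot: [-3.141, -0.001, -0.184]
force: [0.5, -0.1, 0.8]
grip_width: 0.0856
```

Request:
apply_moves:
  steps:
    - [0.7,3.3,0,0]
    - [1.4,6.6,0,0]
    - [2,9.9,0,0]
    - [2.7,13.2,0,0]
    - [3.3,16.5,0,0]
    - [4,19.6,0,0]
    - [4,19.6,2.5,0]
    - [4,19.6,5,0]
    - [4,19.6,7,0]
    - [4,19.6,7,0]

```text
clock: 4.83
position: [0.4457, -0.3047, 0.1583]
tool_rot: [-3.14, 0.004, -0.181]
force: [-0.5, 0.0, -0.4]
grip_width: 0.0856
```

Run:
```python
from h import *
s=telemetry.observe();print(s["position"],s["tool_rot"])
i=cam("top")["color"][180:240,385:465,::-1];j=cam("scene")["color"][135:195,175:255,::-1]
cv2.imwrite("pics/g1.png",np.hstack([cv2.resize(k,(400,300),interpolation=2) for k in(i,j)]))
```

```text
[ 0.4456587  -0.30468207  0.15834467] [-3.14043971  0.00429049 -0.18145476]
```

View pics/g1.png

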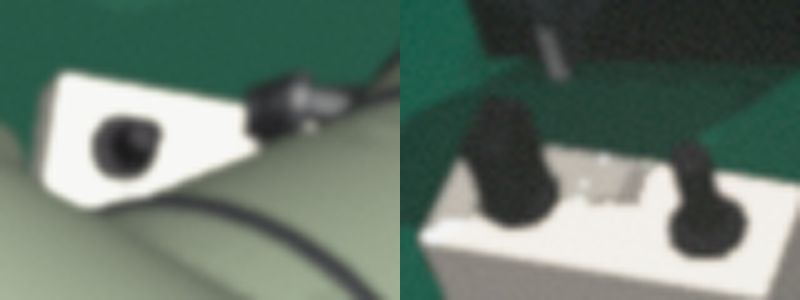

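The arm blocks most of the top view, and the scene view shows a finger just behind the handle, as expected. I'll go down and grip.

Request:
apply_moves:
  steps:
    - [0,0.1,2,0]
    - [0,0.1,4,0]
    - [0,0.1,6,0]
    - [0,0.1,7.6,0]
    - [0,0.1,7.6,0]
    - [0,0.1,7.6,0]
    - [0,0.1,7.6,0]
    - [0,0.1,7.6,0]
    - [0,0.1,7.6,0]
    - [0,0.1,7.6,0]

```text
clock: 5.77
position: [0.4472, -0.3066, 0.0861]
tool_rot: [3.141, -0.001, -0.181]
force: [-0.7, 0.2, -0.2]
grip_width: 0.0856
```

Request:
apply_moves:
  steps:
    - [0,0,0,0]
    - [0,0,0,0]
    - [0,0,0,0]
    - [0,0,0,0]
    - [0,0,0,0]
    - [0,0,0,0]
    - [0,0,0,0]
    - [0,0,0,0]
    - [0,0,0,0]
    - [0,0,0,0]
  claw: 1
  force: 70

```text
clock: 6.6
position: [0.4468, -0.3066, 0.0855]
tool_rot: [3.142, -0.0, -0.181]
force: [-0.1, 0.7, 6.2]
grip_width: 0.0235
```

Width 23.5 mm matches the 24 mm faces of the handle. Lifting.

Request:
apply_moves:
  steps:
    - [0,0,-0.6,0]
    - [0,0,-1.6,0]
    - [0,0,-3,0]
    - [0,0,-4.8,0]
    - [0,0,-7,0]
    - [0,0,-9.2,0]
    - [0,0,-11.4,0]
    - [0,0,-13.4,0]
    - [0,0,-15,0]
    - [0,0,-15.5,0]

```text
clock: 7.43
position: [0.4472, -0.3071, 0.2431]
tool_rot: [3.141, -0.003, -0.182]
force: [0.7, 0.2, -1.3]
grip_width: 0.0231
```

Run:
```python
from h import *
s=telemetry.observe();print(s["position"],s["tool_rot"],s["force"],s["grip_width"])
f=cam("scene");p=s["position"];uv=proj(f,p-[0,0,.0755]);print(uv,cams.pinpoint("scene","driver"))
x,y=int(uv[0])-40,int(uv[1])-40
im=cv2.resize(f["color"][y:y+60,x:x+80,::-1],(640,480),interpolation=2)
cv2.circle(im,tuple(((uv-[x,y]+.5)*8).astype(int)),4,(0,0,255),1)
cv2.imwrite("pics/l1.png",im)
```

```text
[ 0.44717349 -0.30708671  0.24309292] [ 3.14093693e+00 -2.92498429e-03 -1.81622712e-01] [ 0.69229024  0.15595551 -1.33533957] 0.023065804526637573
[188.01408706 146.36424269] [{'uv': [187.6, 144.7], 'score': 0.97}]
```

View pics/l1.png

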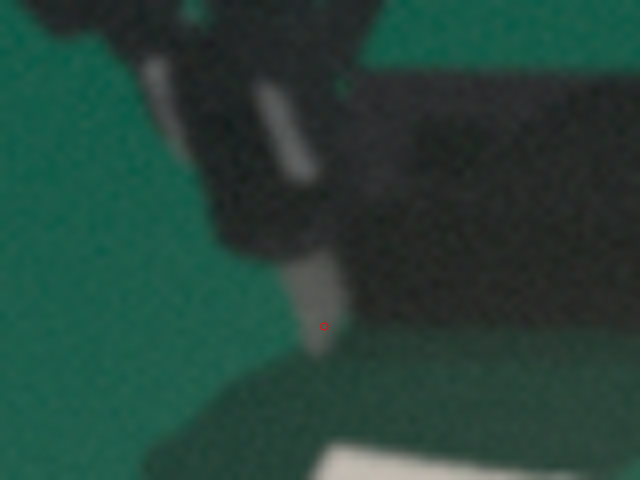

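The tip sits where predicted: the visible near corner of the blade is at about (188,150), and the model puts it at (188,149.8). Moving to the right screw while turning anticlockwise.

Request:
apply_moves:
  steps:
    - [0.4,-3,0,-0.12]
    - [0.9,-7,0,-0.24]
    - [1.5,-11,0,-0.36]
    - [2,-15,0,-0.48]
    - [2.6,-19,0,-0.6]
    - [3.1,-23,0,-0.72]
    - [3.7,-27,0,-0.84]
    - [4.2,-31,0,-0.96]
    - [4.8,-35,0,-1.08]
    - [5.3,-38.8,0,-1.2]

```text
clock: 8.37
position: [0.5686, 0.068, 0.2392]
tool_rot: [-3.14, 0.001, 1.025]
force: [0.9, 0.3, -1.0]
grip_width: 0.0232
```

Run:
```python
from h import *
s=telemetry.observe();print(s["position"],s["tool_rot"],s["force"],s["qpos"])
```

```text
[0.5686133  0.06803804 0.23919091] [-3.14018576e+00  7.01118146e-04  1.02518702e+00] [ 0.8720063   0.30080444 -1.02960684] [-0.5362918   0.46381996  0.4412774   1.74894517 -0.23223156  0.98207808
 -0.55132387]
```

Request:
apply_moves:
  steps:
    - [-0.1,0.2,0.6,-0.06]
    - [-0.1,0.2,1.2,-0.06]
    - [-0.1,0.2,1.8,-0.06]
    - [-0.1,0.2,2.4,-0.06]
    - [-0.1,0.2,2.8,-0.06]
    - [-0.1,0.2,2.8,-0.06]
    - [-0.1,0.2,2.8,-0.06]
    - [-0.1,0.2,2.8,-0.06]
    - [-0.1,0.2,2.8,-0.06]
    - [-0.1,0.2,2.8,-0.06]

```text
clock: 9.2
position: [0.5702, 0.0637, 0.2126]
tool_rot: [3.141, -0.0, 1.079]
force: [0.1, 0.4, 0.0]
grip_width: 0.0235
```

```bash
cat > look.py <<'E'
from h import *
import sys
s=telemetry.observe();p=np.array(s["position"]);M=R.from_euler('xyz',s["tool_rot"]).as_matrix()
print(np.round(p,4),np.round(s["tool_rot"],3),np.round(s["force"],1),np.round(s["moment"],2),s["qpos"][6],s["grip_width"])
tip=p+M@[0,0,.0755];print("tip",tip)
H=eval(sys.argv[2])
ims=[]
for n in("scene","top"):
    f=cam(n);uv=proj(f,H);x,y=int(uv[0])-22,int(uv[1])-20
    im=cv2.resize(f["color"][y:y+33,x:x+44,::-1],(528,396),interpolation=2)
    def dot(q,c): cv2.circle(im,tuple(((proj(f,q)-[x,y]+.5)*12).astype(int)),3,c,1)
    if len(sys.argv)>3:
        for a in(-.01,.01): dot(tip+M@[a,0,0],(0,0,255))
        dot(np.array(H),(0,255,0))
    ims.append(cv2.resize(im,(400,300)))
cv2.imwrite("pics/"+sys.argv[1],np.hstack(ims))
E
python3 look.py a1.png "[.5701,.0655,.1122]" 1
```

```text
[0.5702 0.0637 0.2126] [ 3.141 -0.     1.079] [0.1 0.4 0. ] [-0.01 -0.01  0.02] -0.48279795689009586 0.023451632465662682
tip [0.57019282 0.06370322 0.13707928]
```

View pics/a1.png

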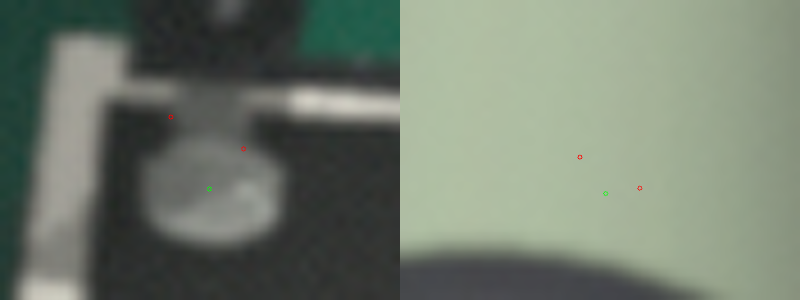

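Only the scene view is clear here. The blade hangs over the head at about (213,150) in the crop, roughly where predicted. Going down slowly and watching the force.

Request:
apply_moves:
  steps:
    - [0,0,0.5,0]
    - [0,0,1,0]
    - [0,0,1.2,0]
    - [0,0,1.35,0]
    - [0,0,1.5,0]
    - [0,0,1.6,0]
    - [0,0,1.7,0]
    - [0,0,1.8,0]
    - [0,0,1.9,0]
    - [0,0,1.9,0]

```text
clock: 10.13
position: [0.5694, 0.064, 0.1929]
tool_rot: [-3.14, 0.0, 1.079]
force: [-4.4, 2.2, -3.8]
grip_width: 0.0235
```

Request:
apply_moves:
  steps:
    - [0,0,0.05,0]
    - [0,0,0.1,0]
    - [0,0,0.15,0]
    - [0,0,0.2,0]
    - [0,0,0.25,0]
    - [0,0,0.3,0]
    - [0,0,0.3,0]
    - [0,0,0.3,0]
    - [0,0,0.3,0]
    - [0,0,0.3,0]

```text
clock: 10.97
position: [0.5692, 0.0641, 0.1901]
tool_rot: [-3.14, 0.0, 1.079]
force: [-6.2, 3.2, 2.9]
grip_width: 0.0232
```

The force points downhill, which fits the blade being inside the slot and rubbing the uphill cheek. I'll ease downhill by 1 mm and go deeper.

Request:
apply_moves:
  steps:
    - [0,-0.1,0,0]
    - [0,-0.1,0,0]
    - [0,-0.1,0.05,0]
    - [0,-0.1,0.1,0]
    - [0,-0.1,0.15,0]
    - [0,-0.1,0.2,0]
    - [0,-0.1,0.25,0]
    - [0,-0.1,0.3,0]
    - [0,-0.1,0.3,0]
    - [0,-0.1,0.3,0]

```text
clock: 11.8
position: [0.569, 0.0642, 0.1872]
tool_rot: [-3.141, 0.0, 1.079]
force: [-4.6, 2.4, -0.5]
grip_width: 0.0231
```

```bash
python3 look.py a2.png "[.5701,.0655,.1122]"
```

```text
[0.569  0.0642 0.1872] [-3.141  0.     1.079] [-4.6  2.4 -0.5] [0.74 1.31 0.01] -0.46992286475405903 0.02313500979226366
tip [0.56893442 0.06420774 0.1116874 ]
```

View pics/a2.png

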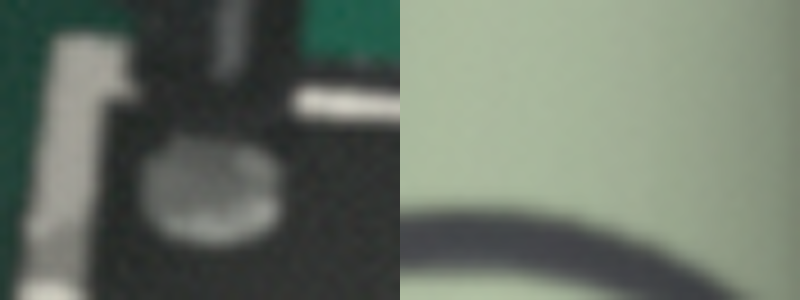

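The blade is down inside the head (crop ~(215,140)) with hardly any vertical force. Starting the clockwise turn.

Request:
apply_moves:
  steps:
    - [0,-0.05,0.05,0]
    - [0,-0.05,0.05,0.08]
    - [0,-0.05,0.05,0.16]
    - [0,-0.05,0.05,0.24]
    - [0,-0.05,0.05,0.32]
    - [0,-0.05,0.05,0.4]
    - [0,-0.05,0.05,0.48]
    - [0,-0.05,0.05,0.54]
    - [0,-0.05,0.05,0.6]
    - [0,-0.05,0.05,0.6]
  force: 100

```text
clock: 12.73
position: [0.5687, 0.065, 0.1871]
tool_rot: [-3.141, -0.0, 0.475]
force: [-6.3, 4.7, 8.6]
grip_width: 0.0228
```

```bash
python3 look.py a3.png "[.5701,.0655,.1122]"
```

```text
[0.5687 0.065  0.1871] [-3.141 -0.     0.475] [-6.3  4.7  8.6] [1.39 1.71 0.04] -0.9679030997202559 0.022849981552143933
tip [0.56871616 0.06505591 0.11159111]
```

Request:
apply_moves:
  steps:
    - [0,-0.05,-0.05,0.08]
    - [0,-0.05,-0.1,0.16]
    - [0,-0.05,-0.12,0.24]
    - [0,-0.05,-0.15,0.32]
    - [0,-0.05,-0.15,0.4]
    - [0,-0.05,-0.18,0.48]
    - [0,-0.05,-0.2,0.56]
    - [0,-0.05,-0.2,0.64]
    - [0,-0.05,-0.2,0.7]
    - [0,-0.05,-0.2,0.7]

```text
clock: 13.67
position: [0.5688, 0.0648, 0.1888]
tool_rot: [3.141, -0.001, -0.224]
force: [-2.3, 1.7, 1.2]
grip_width: 0.0226
```

```bash
python3 look.py a3.png "[.5701,.0655,.1122]"
```

```text
[0.5688 0.0648 0.1888] [ 3.141e+00 -1.000e-03 -2.240e-01] [-2.3  1.7  1.2] [0.5  0.61 0.1 ] -1.5362427150497244 0.02261364913941957
tip [0.56879302 0.06479864 0.1132696 ]
```

View pics/a3.png

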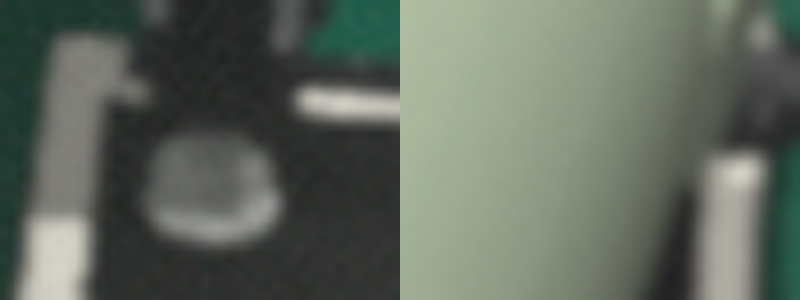

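The screw moves with the blade and Mz is 0.10 N m. I'll press further towards the stop.

Request:
apply_moves:
  steps:
    - [0,0,0,0.03]
    - [0,0,0,0.06]
    - [0,0,0,0.09]
    - [0,0,0,0.12]
    - [0,0,0,0.15]
    - [0,0,0,0.18]
    - [0,0,0,0.18]
    - [0,0,0,0.18]
    - [0,0,0,0.18]
    - [0,0,0,0.18]

```text
clock: 14.6
position: [0.5686, 0.0648, 0.1889]
tool_rot: [-3.142, -0.0, -0.401]
force: [-0.3, 0.9, 1.6]
grip_width: 0.0228
```

```bash
python3 look.py a4.png "[.5701,.0655,.1122]"
```

```text
[0.5686 0.0648 0.1889] [-3.142 -0.    -0.401] [-0.3  0.9  1.6] [0.01 0.3  0.09] -1.6778136894284983 0.02281293127763512
tip [0.56859547 0.06476266 0.11337368]
```

Request:
apply_moves:
  steps:
    - [0,0,0.05,0.03]
    - [0,0,0.1,0.06]
    - [0,0,0.1,0.09]
    - [0,0,0.1,0.12]
    - [0,0,0.1,0.15]
    - [0,0,0.1,0.15]
    - [0,0,0.1,0.15]
    - [0,0,0.1,0.15]
    - [0,0,0.1,0.15]
    - [0,0,0.1,0.15]

```text
clock: 15.53
position: [0.5689, 0.0648, 0.1882]
tool_rot: [-3.141, -0.001, -0.552]
force: [-2.4, 0.7, 9.6]
grip_width: 0.0226
```

```bash
python3 look.py a4.png "[.5701,.0655,.1122]"
```

```text
[0.5689 0.0648 0.1882] [-3.141e+00 -1.000e-03 -5.520e-01] [-2.4  0.7  9.6] [-0.12  0.43  0.61] -1.798316461268445 0.022605724839423014
tip [0.56892104 0.06484062 0.11274962]
```

View pics/a4.png

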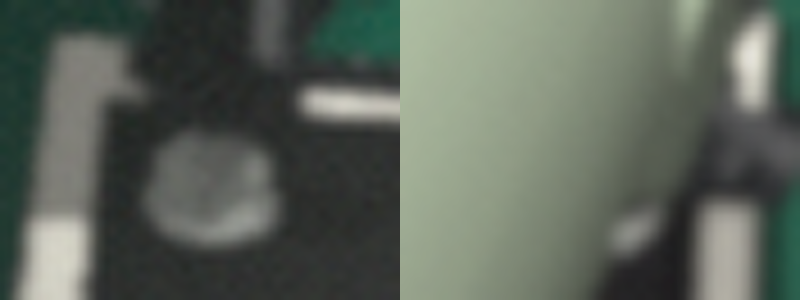

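Mz jumped to 0.61 N m, far above the 0.07 running torque, so the right screw is at its stop. I'll back off within the play and lift out.

Request:
apply_moves:
  steps:
    - [0,0,-0.1,-0.1]
    - [0,0,-0.1,-0.2]
    - [0,0,-0.1,-0.25]
    - [0,0,-0.4,-0.25]
    - [0,0,-1,-0.25]
    - [0,0,-2,-0.25]
    - [0,0,-3,-0.25]
    - [0,0,-4,-0.25]
    - [0,0,-5,-0.25]
    - [0,0,-5.4,-0.25]

```text
clock: 16.47
position: [0.569, 0.0649, 0.2437]
tool_rot: [-3.141, -0.002, -0.302]
force: [0.3, 0.3, -0.1]
grip_width: 0.0225
```

```bash
python3 look.py a5.png "[.5701,.0655,.1122]"
```

```text
[0.569  0.0649 0.2437] [-3.141e+00 -2.000e-03 -3.020e-01] [ 0.3  0.3 -0.1] [-0.01  0.04  0.07] -1.645831308941118 0.022504860469937344
tip [0.56916421 0.06491557 0.16819442]
```

Request:
apply_moves:
  steps:
    - [-0.4,-1.5,0,-0.12]
    - [-0.8,-3,0,-0.24]
    - [-1.2,-5,0,-0.36]
    - [-1.6,-7,0,-0.48]
    - [-2,-9,0,-0.6]
    - [-2.4,-10.5,0,-0.72]
    - [-2.8,-12,0,-0.84]
    - [-3.2,-13.5,0,-0.96]
    - [-3.4,-14.5,0,-1.08]
    - [-3.4,-14.6,0,-1.2]

```text
clock: 17.4
position: [0.5788, 0.2169, 0.241]
tool_rot: [-3.141, 0.0, 0.907]
force: [0.4, -0.4, -1.4]
grip_width: 0.0229
```

Request:
apply_moves:
  steps:
    - [0,0,0.5,-0.1]
    - [0,0,1,-0.2]
    - [0,0,1.5,-0.2]
    - [0,0,2,-0.2]
    - [0,0,2.5,-0.2]
    - [0,0,3,-0.2]
    - [0,0,3,-0.2]
    - [0,0,3,-0.2]
    - [0,0,3,-0.2]
    - [0,0,3,-0.2]

```text
clock: 18.23
position: [0.5795, 0.2144, 0.2121]
tool_rot: [3.141, -0.0, 1.098]
force: [-0.4, -0.4, -1.6]
grip_width: 0.023
```

```bash
python3 look.py a6.png "[.5810,.2153,.1124]" 1
python3 - <<'E'
import sys;sys.argv=['x']
from h import *
Rr=np.array([.5701,.0655,.1122])
yaw=-.072;t=np.radians(28);Rz=R.from_euler('z',yaw).as_matrix();X=Rz@[np.cos(t),0,np.sin(t)];Y=Rz@[0,1,0];h=.024;N=250
out=[]
for n in("top","scene"):
    f=cam(n);im=f["color"].mean(2).astype(np.float32)
    aa,bb=np.meshgrid(np.linspace(h,-h,N),np.linspace(h,-h,N));pts=Rr+bb[...,None]*X+aa[...,None]*Y
    c=(pts-f["eye"])@Rc(f)@np.array(f["mtx"]).T;uv=(c[...,:2]/c[...,2:]).astype(np.float32)
    w=np.clip(cv2.remap(im,uv[...,0],uv[...,1],cv2.INTER_CUBIC),0,255).astype(np.uint8);out.append(w)
    u=proj(f,Rr).astype(int);out.append(cv2.resize(f["color"][u[1]-12:u[1]+12,u[0]-12:u[0]+12].mean(2).astype(np.uint8),(250,250),interpolation=2))
    w=w.astype(float);best=[]
    s=np.linspace(-.011,.011,41)
    for th in np.linspace(-1.6,.6,111):
      for off in np.linspace(-.004,.004,9):
        dx,dy=np.cos(th),-np.sin(th);nx,ny=-dy,dx
        L=lambda o:w[((h-s*dx-o*nx)/(2*h)*(N-1)).astype(int),((h-s*dy-o*ny)/(2*h)*(N-1)).astype(int)].mean()
        best.append((round(L(off)-.5*L(off+.008)-.5*L(off-.008),1),round(th,2),round(off,3)))
    print(n,sorted(best)[:5])
a=cv2.imread("pics/a6.png",0);m=np.hstack(out[:3]);cv2.imwrite("pics/f.png",np.vstack([a,np.pad(m,((0,0),(0,50)))]))
E
```

```text
[0.5795 0.2144 0.2121] [ 3.141 -0.     1.098] [-0.4 -0.4 -1.6] [-0.03 -0.01 -0.03] -0.6860778340001905 0.023010263385594965
tip [0.57948248 0.21445193 0.136554  ]
top [(np.float64(-7.1), np.float64(-0.02), np.float64(0.002)), (np.float64(-7.0), np.float64(-0.08), np.float64(0.002)), (np.float64(-7.0), np.float64(-0.04), np.float64(0.002)), (np.float64(-7.0), np.float64(0.02), np.float64(0.002)), (np.float64(-7.0), np.float64(0.04), np.float64(0.002))]
scene [(np.float64(-18.0), np.float64(-0.26), np.float64(0.004)), (np.float64(-18.0), np.float64(-0.24), np.float64(0.004)), (np.float64(-17.9), np.float64(-0.3), np.float64(0.004)), (np.float64(-17.9), np.float64(-0.28), np.float64(0.004)), (np.float64(-17.9), np.float64(-0.22), np.float64(0.004))]
```

The top view puts the right slot at about 0 rad, so it is home. Going down into the left screw.

Request:
apply_moves:
  steps:
    - [0,0,0.5,0]
    - [0,0,1,0]
    - [0,0,1.2,0]
    - [0,0,1.35,0]
    - [0,0,1.5,0]
    - [0,0,1.6,0]
    - [0,0,1.7,0]
    - [0,0,1.8,0]
    - [0,0,1.9,0]
    - [0,0,1.9,0]

```text
clock: 19.27
position: [0.5793, 0.2144, 0.1926]
tool_rot: [-3.141, 0.0, 1.099]
force: [-0.3, -0.7, -0.8]
grip_width: 0.0227
```

Request:
apply_moves:
  steps:
    - [0,0,0.05,0]
    - [0,0,0.1,0]
    - [0,0,0.15,0]
    - [0,0,0.2,0]
    - [0,0,0.25,0]
    - [0,0,0.3,0]
    - [0,0,0.3,0]
    - [0,0,0.3,0]
    - [0,0,0.3,0]
    - [0,0,0.3,0]

```text
clock: 20.1
position: [0.5793, 0.2144, 0.1898]
tool_rot: [-3.142, 0.0, 1.099]
force: [-1.2, -0.3, -1.1]
grip_width: 0.0228
```

Entry is nearly free of force. Going deeper, then starting the turn.

Request:
apply_moves:
  steps:
    - [0,-0.05,0.05,0]
    - [0,-0.08,0.1,0]
    - [0,-0.08,0.15,0]
    - [0,-0.08,0.2,0]
    - [0,-0.08,0.25,0]
    - [0,-0.08,0.27,0]
    - [0,-0.08,0.27,0]
    - [0,-0.08,0.27,0]
    - [0,-0.08,0.27,0]
    - [0,-0.08,0.27,0]

```text
clock: 20.93
position: [0.5786, 0.2147, 0.1871]
tool_rot: [3.142, 0.0, 1.099]
force: [0.4, -0.5, -1.9]
grip_width: 0.0224
```

Request:
apply_moves:
  steps:
    - [0,0,0,0.06]
    - [0,0,0,0.12]
    - [0,0,0,0.18]
    - [0,0,0,0.24]
    - [0,0,0,0.32]
    - [0,0,0,0.4]
    - [0,0,0,0.48]
    - [0,0,0,0.54]
    - [0,0,0,0.6]
    - [0,0,0,0.6]

```text
clock: 21.77
position: [0.5789, 0.2149, 0.1874]
tool_rot: [3.141, -0.001, 0.496]
force: [-0.5, -0.1, 3.7]
grip_width: 0.0229
```

```bash
python3 look.py a7.png "[.5810,.2153,.1124]"
```

```text
[0.5789 0.2149 0.1874] [ 3.141e+00 -1.000e-03  4.960e-01] [-0.5 -0.1  3.7] [0.04 0.03 0.12] -1.1736175292002726 0.02291942609039871
tip [0.57892867 0.21494776 0.11193212]
```

Request:
apply_moves:
  steps:
    - [0,0,-0.03,0.08]
    - [0,0,-0.06,0.16]
    - [0,0,-0.09,0.24]
    - [0,0,-0.12,0.32]
    - [0,0,-0.14,0.4]
    - [0,0,-0.15,0.48]
    - [0,0,-0.15,0.56]
    - [0,0,-0.15,0.64]
    - [0,0,-0.15,0.72]
    - [0,0,-0.15,0.72]

```text
clock: 22.7
position: [0.5786, 0.2147, 0.1885]
tool_rot: [3.141, 0.0, -0.223]
force: [0.2, -0.1, 4.2]
grip_width: 0.0226
```

```bash
python3 look.py a8.png "[.5810,.2153,.1124]"
```

```text
[0.5786 0.2147 0.1885] [ 3.141  0.    -0.223] [ 0.2 -0.1  4.2] [-0.07  0.08  0.01] -1.7632643463846658 0.022627598662071362
tip [0.57856809 0.21464413 0.11297203]
```

Request:
apply_moves:
  steps:
    - [0,0,0,0.03]
    - [0,0,0,0.06]
    - [0,0,0,0.09]
    - [0,0,0,0.12]
    - [0,0,0,0.15]
    - [0,0,0,0.18]
    - [0,0,0,0.2]
    - [0,0,0,0.2]
    - [0,0,0,0.2]
    - [0,0,0,0.2]

```text
clock: 23.63
position: [0.5786, 0.2147, 0.1886]
tool_rot: [3.142, -0.0, -0.421]
force: [-1.4, -2.4, 2.4]
grip_width: 0.0229
```

```bash
python3 look.py a9.png "[.5810,.2153,.1124]"
```

```text
[0.5786 0.2147 0.1886] [ 3.142 -0.    -0.421] [-1.4 -2.4  2.4] [-0.43  0.19  0.05] -1.9245260679200784 0.02285308477996507
tip [0.57865188 0.21464596 0.11314292]
```

Request:
apply_moves:
  steps:
    - [0,0,0.05,0.03]
    - [0,0,0.1,0.06]
    - [0,0,0.1,0.09]
    - [0,0,0.1,0.12]
    - [0,0,0.1,0.14]
    - [0,0,0.1,0.14]
    - [0,0,0.1,0.14]
    - [0,0,0.1,0.14]
    - [0,0,0.1,0.14]
    - [0,0,0.1,0.14]

```text
clock: 24.57
position: [0.579, 0.2147, 0.1883]
tool_rot: [-3.141, -0.0, -0.562]
force: [-2.0, -2.1, 14.8]
grip_width: 0.0226
```

```bash
python3 look.py a10.png "[.5810,.2153,.1124]"
```

```text
[0.579  0.2147 0.1883] [-3.141 -0.    -0.562] [-2.  -2.1 14.8] [-0.62  0.82  0.53] -2.0389133494619736 0.022641809697535743
tip [0.57900685 0.2147171  0.11282755]
```

Left stop reached too (Mz 0.53). A touch more, then back off and lift.

Request:
apply_moves:
  steps:
    - [0,0,0,0.03]
    - [0,0,0,0.06]
    - [0,0,0,0.06]
    - [0,0,0,0.06]
    - [0,0,0,0.06]
    - [0,0,-0.1,-0.05]
    - [0,0,-0.1,-0.15]
    - [0,0,-0.1,-0.2]
    - [0,0,-0.4,-0.2]
    - [0,0,-1,-0.2]

```text
clock: 25.5
position: [0.5782, 0.2148, 0.1973]
tool_rot: [3.141, 0.001, -0.364]
force: [-1.1, 0.2, -1.3]
grip_width: 0.0229
```

Request:
apply_moves:
  steps:
    - [0,0,-0.6,0]
    - [0,0,-1.4,0]
    - [0,0,-2.4,0]
    - [0,0,-3.4,0]
    - [0,0,-4.4,0]
    - [0,0,-4.6,0]
    - [0,0,-4.6,0]
    - [0,0,-4.6,0]
    - [0,0,-4.6,0]
    - [0,0,-4.6,0]

```text
clock: 26.33
position: [0.5784, 0.2147, 0.2431]
tool_rot: [3.141, 0.0, -0.361]
force: [-0.2, 1.3, -2.4]
grip_width: 0.023
```

Request:
apply_moves:
  steps:
    - [0.3,3,0,-0.02]
    - [0.8,6.7,0,-0.04]
    - [1.2,10.5,0,-0.06]
    - [1.6,14.3,0,-0.08]
    - [2,18,0,-0.1]
    - [2.5,22,0,-0.12]
    - [2.9,26,0,-0.14]
    - [3.4,29.7,0,-0.16]
    - [3.8,33.4,0,-0.18]
    - [4.2,37,0,-0.18]

```text
clock: 27.17
position: [0.4862, -0.148, 0.2436]
tool_rot: [-3.141, -0.0, -0.18]
force: [-0.8, 0.2, -1.3]
grip_width: 0.0228
```

```bash
cat > slots.py <<'E'
from h import *
P={"L":np.array([.5810,.2153,.1124]),"R":np.array([.5701,.0655,.1122])}
yaw=-.072;t=np.radians(28);Rz=R.from_euler('z',yaw).as_matrix();X=Rz@[np.cos(t),0,np.sin(t)];Y=Rz@[0,1,0];h=.024;N=250
out=[]
for n in("top","scene"):
  f=cam(n);im=f["color"].mean(2).astype(np.float32)
  for k,c0 in P.items():
    aa,bb=np.meshgrid(np.linspace(h,-h,N),np.linspace(h,-h,N));pts=c0+bb[...,None]*X+aa[...,None]*Y
    c=(pts-f["eye"])@Rc(f)@np.array(f["mtx"]).T;uv=(c[...,:2]/c[...,2:]).astype(np.float32)
    w=np.clip(cv2.remap(im,uv[...,0],uv[...,1],cv2.INTER_CUBIC),0,255);out.append(w)
    best=[];s=np.linspace(-.011,.011,41)
    for th in np.linspace(-1.6,.6,111):
      for off in np.linspace(-.004,.004,9):
        dx,dy=np.cos(th),-np.sin(th);nx,ny=-dy,dx
        L=lambda o:w[((h-s*dx-o*nx)/(2*h)*(N-1)).astype(int),((h-s*dy-o*ny)/(2*h)*(N-1)).astype(int)].mean()
        best.append((float(round(L(off)-.5*L(off+.008)-.5*L(off-.008),1)),float(round(th,2)),float(round(off,3))))
    print(n,k,sorted(best)[:3])
cv2.imwrite("pics/slots.png",np.hstack(out[:2]).astype(np.uint8))
s=telemetry.observe();print(s["position"],s["tool_rot"],s["grip_width"])
E
python3 slots.py
```

```text
top L [(-29.700000762939453, -0.04, 0.003), (-29.600000381469727, -0.06, 0.003), (-29.600000381469727, -0.02, 0.003)]
top R [(-10.5, -0.04, 0.002), (-10.5, -0.02, 0.002), (-10.399999618530273, -0.06, 0.002)]
scene L [(-52.0, -0.14, 0.004), (-52.0, -0.12, 0.004), (-51.79999923706055, -0.16, 0.004)]
scene R [(-25.399999618530273, -0.28, 0.004), (-25.399999618530273, -0.26, 0.004), (-25.299999237060547, -0.3, 0.004)]
[ 0.48507525 -0.15186641  0.24407002] [ 3.14025319e+00 -7.50357997e-04 -1.88778290e-01] 0.02287865497069132
```

Top view shows both slots within about 0.04 rad of home. Moving over the pocket.

Request:
apply_moves:
  steps:
    - [-0.2,3,0,0]
    - [-0.4,6.5,0,0]
    - [-0.6,10,0,0]
    - [-0.8,13,0,0]
    - [-1,15.5,0,0]
    - [-1.1,16.4,0,0]
    - [-1.1,16.4,0,0]
    - [-1.1,16.4,0,0]
    - [-1.1,16.4,0,0]
    - [-1.1,16.4,0,0]

```text
clock: 28.1
position: [0.4474, -0.3043, 0.2435]
tool_rot: [-3.141, 0.0, -0.179]
force: [-0.5, 0.3, -1.7]
grip_width: 0.0226
```

Run:
```python
from h import *
s=telemetry.observe();p=s["position"];M=R.from_euler('xyz',s["tool_rot"]).as_matrix();print(p,s["tool_rot"],s["moment"])
d=M.T@(np.array([.4468,-.3066,.0855])-p);print("tool delta cm",d*100)
f=cam("scene");ims=[]
uv=proj(f,p+M@[0,0,.0755]);x,y=int(uv[0])-40,int(uv[1])-40
im=cv2.resize(f["color"][y:y+60,x:x+80,::-1],(640,480),interpolation=2)
cv2.imwrite("pics/s1.png",np.hstack([cv2.resize(im,(400,300)),cv2.resize(cv2.imread("pics/l1.png"),(400,300))]))
print(uv,cams.pinpoint("scene","driver"))
```

```text
[ 0.44738384 -0.30427992  0.24346772] [-3.14113340e+00  1.75141030e-04 -1.79398278e-01] [ 0.01324014 -0.028647   -0.01188274]
tool delta cm [-1.32811333e-02  2.45957625e-01  1.57966635e+01]
[189.16763773 146.33350125] [{'uv': [192.7, 146.9], 'score': 0.67}]
```

View pics/s1.png

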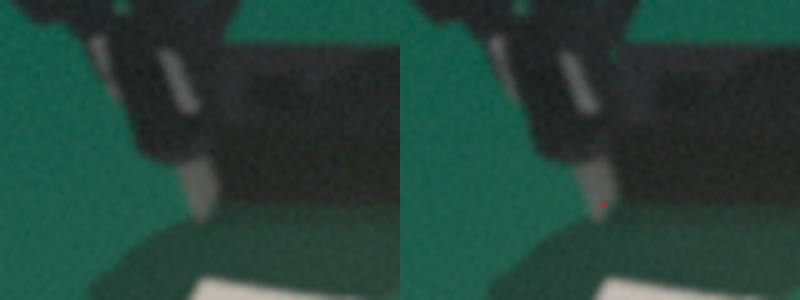

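The view after screwing is nearly identical to the one after the first lift, so the driver hasn't slipped in the grip. Correcting y and lowering.

Request:
apply_moves:
  steps:
    - [0,0.25,1,0]
    - [0,0.25,3,0]
    - [0,0.25,5.5,0]
    - [0,0.25,7.5,0]
    - [0,0.25,8.5,0]
    - [0,0.25,9,0]
    - [0,0.25,9.3,0]
    - [0,0.25,9.5,0]
    - [0,0.25,9.5,0]
    - [0,0.25,9.5,0]

```text
clock: 29.03
position: [0.4466, -0.3082, 0.1492]
tool_rot: [3.141, -0.001, -0.181]
force: [0.5, 0.0, -1.0]
grip_width: 0.0229
```

Request:
apply_moves:
  steps:
    - [0,0,0.4,0]
    - [0,0,0.8,0]
    - [0,0,1.3,0]
    - [0,0,1.8,0]
    - [0,0,2.3,0]
    - [0,0,2.8,0]
    - [0,0,3.3,0]
    - [0,0,3.7,0]
    - [0,0,4,0]
    - [0,0,4,0]

```text
clock: 29.87
position: [0.4461, -0.3079, 0.108]
tool_rot: [-3.141, 0.001, -0.181]
force: [-0.1, 0.1, -1.5]
grip_width: 0.0229
```

Inside the pocket with no contact force. Down to the flange.

Request:
apply_moves:
  steps:
    - [0,-0.1,0.4,0]
    - [0,-0.1,0.8,0]
    - [0,-0.1,1.2,0]
    - [0,-0.1,1.6,0]
    - [0,-0.1,1.9,0]
    - [0,-0.1,2.1,0]
    - [0,-0.1,2.2,0]
    - [0,-0.1,2.25,0]
    - [0,-0.1,2.3,0]
    - [0,-0.1,2.3,0]

```text
clock: 30.7
position: [0.4465, -0.3071, 0.0856]
tool_rot: [3.142, -0.0, -0.181]
force: [0.5, 0.4, -1.0]
grip_width: 0.023
```

Request:
apply_moves:
  steps:
    - [0,0,0.03,0]
    - [0,0,0.06,0]
    - [0,0,0.08,0]
    - [0,0,0.1,0]
    - [0,0,0.12,0]
    - [0,0,0.14,0]
    - [0,0,0.14,0]
    - [0,0,0.14,0]
    - [0,0,0.14,0]
    - [0,0,0.14,0]

```text
clock: 31.53
position: [0.4466, -0.3072, 0.0855]
tool_rot: [-3.141, -0.001, -0.181]
force: [-6.6, 5.9, 28.9]
grip_width: 0.0227
```

Seated on the flange at the same height as at pickup. I'll relieve the load, open, and retreat upward.

Request:
apply_moves:
  steps:
    - [0,0,-0.1,0]
    - [0,0,-0.12,0]
    - [0,0,-0.12,0]
    - [0,0,-0.12,0]
    - [0,0,-0.12,0]
    - [0,0,-0.12,0]
    - [0,0,-0.12,0]
    - [0,0,-0.12,0]
    - [0,0,-0.12,0]
    - [0,0,-0.12,0]

```text
clock: 32.37
position: [0.4466, -0.3071, 0.0856]
tool_rot: [3.142, -0.0, -0.181]
force: [-0.5, 1.0, 6.3]
grip_width: 0.0231
```

Request:
apply_moves:
  steps:
    - [0,0,0,0]
    - [0,0,0,0]
    - [0,0,0,0]
    - [0,0,0,0]
    - [0,0,0,0]
    - [0,0,0,0]
    - [0,0,0,0]
    - [0,0,0,0]
    - [0,0,0,0]
    - [0,0,0,0]
  claw: 0

```text
clock: 33.2
position: [0.4465, -0.307, 0.0854]
tool_rot: [3.142, 0.0, -0.181]
force: [0.2, -0.0, -0.3]
grip_width: 0.0855
```

Request:
apply_moves:
  steps:
    - [0,0,-0.5,0]
    - [0,0,-1.5,0]
    - [0,0,-3,0]
    - [0,0,-5,0]
    - [0,0,-7,0]
    - [0,0,-9,0]
    - [0,0,-11,0]
    - [0,0,-13,0]
    - [0,0,-15,0]
    - [0,0,-16,0]

```text
clock: 34.03
position: [0.4467, -0.3076, 0.2483]
tool_rot: [3.141, -0.003, -0.182]
force: [-0.8, -0.6, 0.0]
grip_width: 0.0853
```

Request:
apply_moves:
  steps:
    - [-0.5,-3,0,0]
    - [-1,-6,0,0]
    - [-1.5,-9,0,0]
    - [-2,-12,0,0]
    - [-2.5,-15,0,0]
    - [-3,-18,0,0]
    - [-3.5,-21,0,0]
    - [-4,-24,0,0]
    - [-4,-25,0,0]
    - [-4,-25,0,0]

```text
clock: 34.87
position: [0.4524, -0.0514, 0.2454]
tool_rot: [-3.141, 0.0, -0.177]
force: [0.4, 0.1, -0.3]
grip_width: 0.0854
```

```bash
python3 slots.py
python3 - <<'E'
from h import *
import cv2
b={n:cv2.imread(f"pics/{n}0.png")[:,:,::-1].astype(int) for n in("top","scene")}
for n in b:
    f=cam(n);save(f,n+"_end.png");x,y,w,h=(385,180,80,60) if n=="top" else (175,145,88,66)
    d=np.abs(f["color"].astype(int)-b[n]).sum(2);print(n,"stand diff px>90:",(d[y:y+h,x:x+w]>90).sum())
    for t in["driver","pin_driver","dish","objective","slide_box","jar","wash_bottle"]:
        print(t,[(np.round(q["uv"],1).tolist(),round(q["score"],2)) for q in cams.pinpoint(n,t)][:2])
E
```

```text
top L [(-28.399999618530273, -0.04, 0.003), (-28.399999618530273, -0.02, 0.003), (-28.299999237060547, -0.06, 0.003)]
top R [(-9.399999618530273, -0.06, 0.002), (-9.399999618530273, -0.04, 0.002), (-9.399999618530273, -0.02, 0.002)]
scene L [(-50.79999923706055, -0.14, 0.004), (-50.70000076293945, -0.12, 0.004), (-50.599998474121094, -0.16, 0.004)]
scene R [(-23.700000762939453, -0.28, 0.004), (-23.600000381469727, -0.26, 0.004), (-23.600000381469727, -0.24, 0.004)]
[ 0.45216987 -0.05436569  0.2455588 ] [ 3.14139437e+00 -1.54735595e-04 -1.80846715e-01] 0.08538997656734333
top stand diff px>90: 1881
driver [([438.1, 216.2], 0.83)]
pin_driver []
dish [([307.7, 165.4], 0.61), ([308.1, 234.0], 0.58)]
objective []
slide_box [([201.1, 218.1], 0.82)]
jar [([388.5, 119.6], 0.78)]
wash_bottle [([211.8, 165.8], 0.95)]
scene stand diff px>90: 74
driver [([206.1, 185.8], 0.67)]
pin_driver [([240.4, 191.6], 0.83)]
dish [([351.3, 178.5], 0.65), ([240.5, 190.4], 0.64)]
objective [([230.8, 261.8], 0.6)]
slide_box [([469.9, 187.8], 0.89)]
jar [([243.7, 300.8], 0.76)]
wash_bottle [([476.7, 246.9], 0.67)]
```

Torque and the top view say both screws are home, but the scene-view fit for the right screw reads −0.26, off the mouth plane. I'll move the arm well clear and recheck at mouth level.

Request:
apply_moves:
  steps:
    - [-2,0,-1,0]
    - [-3,2,-2,0]
    - [-4,6,-3,0]
    - [-5,10,-3,0]
    - [-6,14,-3,0]
    - [-6.5,18,-3,0]
    - [-6.5,20,-3,0]
    - [-6.5,22,-3,0]
    - [-6.5,22,-3,0]
    - [-6.5,22,-3,0]

```text
clock: 36.6
position: [0.3481, -0.2595, 0.2753]
tool_rot: [3.141, 0.0, -0.184]
force: [-0.3, 0.4, -0.2]
grip_width: 0.0853
```

```bash
cat > s2.py <<'E'
from h import *
P={"L":np.array([.5810,.2153,.1124]),"R":np.array([.5701,.0655,.1122])}
yaw=-.072;t=np.radians(28);Rz=R.from_euler('z',yaw).as_matrix();X=Rz@[np.cos(t),0,np.sin(t)];Y=Rz@[0,1,0];n3=np.cross(X,Y)
F={}
for n in("top","scene"):
  F[n]=cam(n)
  old=dict(F[n]);old["color"]=cv2.imread(f"pics/{n}0.png")[:,:,::-1]
  for tag,f in(("start",old),("now",F[n])):
   im=f["color"].mean(2).astype(np.float32)
   for k,c0 in P.items():
    res=[]
    for dz in(-.004,0,.004):
     s=np.linspace(-.011,.011,31);best=[]
     for th in np.linspace(-1.6,.6,111):
      u=np.cos(th)*X-np.sin(th)*Y;v=np.sin(th)*X+np.cos(th)*Y
      for off in np.linspace(-.005,.005,11):
       pts=np.array([[c0+dz*n3+a*u+(off+o)*v for a in s] for o in(0,.007,-.007)])
       c=(pts-f["eye"])@Rc(f)@np.array(f["mtx"]).T;uv=(c[...,:2]/c[...,2:]).astype(np.float32)
       w=cv2.remap(im,uv[...,0],uv[...,1],cv2.INTER_CUBIC).mean(1);best.append((round(float(w[0]-min(w[1],w[2])),1),round(float(th),2),round(float(off),3)))
     res.append(min(best))
    print(n,tag,k,res)
print([ (n,t,[(np.round(q["uv"],1).tolist(),round(q["score"],2)) for q in cams.pinpoint(n,t)][:2]) for n in F for t in("objective","pin_driver","driver","dish")])
E
python3 s2.py
```

```text
top start L [(-16.3, -1.18, 0.003), (-16.5, -1.2, 0.002), (-16.3, -1.2, 0.001)]
top start R [(-11.3, -1.14, 0.003), (-11.7, -1.1, 0.002), (-12.0, -1.1, 0.001)]
top now L [(-20.1, -0.06, 0.004), (-22.2, -0.04, 0.003), (-23.2, -0.02, 0.002)]
top now R [(-5.2, 0.04, 0.002), (-6.1, 0.08, 0.002), (-6.3, 0.08, 0.002)]
scene start L [(-9.1, -1.44, -0.003), (2.9, 0.36, -0.001), (-10.7, -1.14, 0.004)]
scene start R [(-6.7, -1.46, -0.004), (2.9, 0.28, -0.003), (-14.8, -1.04, 0.004)]
scene now L [(-27.4, -0.08, 0.005), (-50.4, -0.08, 0.004), (-73.4, -0.08, 0.002)]
scene now R [(-7.3, -0.3, 0.005), (-20.4, -0.22, 0.004), (-46.8, -0.18, 0.002)]
[('top', 'objective', [([396.3, 145.8], 0.62)]), ('top', 'pin_driver', [([404.6, 214.0], 0.48)]), ('top', 'driver', [([437.4, 215.3], 0.76)]), ('top', 'dish', [([309.6, 234.7], 0.7)]), ('scene', 'objective', [([235.5, 262.9], 0.75)]), ('scene', 'pin_driver', [([238.9, 188.7], 0.55)]), ('scene', 'driver', [([203.4, 183.0], 0.83)]), ('scene', 'dish', [([350.3, 175.3], 0.57)])]
```

```bash
sed -i 's/(-.004,0,.004)/(.005,.007,.009)/; s/"top","scene"):/"scene",):/; s/^print.*//' s2.py; python3 s2.py | grep now
```

```text
scene now L [(-74.7, -0.08, 0.001), (-80.5, -0.06, 0.001), (-79.6, 0.02, 0.0)]
scene now R [(-56.3, -0.2, 0.002), (-68.5, -0.1, 0.001), (-75.8, -0.08, 0.001)]
```

At mouth level the strongest fits are L ≈ 0 and R ≈ −0.1, and the top view gives R ≈ +0.08. That is home within what the pixels can resolve, and the stop torque was the same at the same tool yaw on both screws. Handing in.

```bash
python3 -c "
from h import *
print(telemetry.observe()['clock']);print(workorder.job_done())"
```

```text
37.15
the job is handed in; nothing more can be done
None
```

Both screws are turned clockwise to their stops, the driver is back in its pocket, and the job is handed in at 37.2 s of the 61 s allowed. The hand-in reports no verdict.

- **Screws:** I turned the right one first, then the left. On both, the wrist moment jumped from about 0.1 N m or less to 0.5–0.6 N m at the same tool angle, well above the 0.07 N m running torque.
- **Slot angles:** the left slot reads −0.08 to +0.02 rad. The right one is less certain: the top camera gave −0.06 to +0.08, and the scene camera −0.08 to −0.1 at the slot mouth. The scene camera's fits below the mouth read as far as −0.3 on the right; I put that down to its steep viewing angle and trusted the stop torque.
- **Driver:** it went into its pocket with no contact force and seated at the same height as at pickup (29 N briefly when pressed down). It was released with the gripper clear, and the networks found it where it started.
- **Everything else:** in the last frames or the check just before, the pin driver, dish, objective, slide box, jar and wash bottle were all within a few pixels of their starting positions. I had used all 12 picture views by then, so these last checks were numeric, not by eye.

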